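# Turn over the top leaf of the finish sample book

## Task

Turn the upper leaf of the finish sample book (the longer one, with the orange lip) over the spine with your fingertips and press it down until it lies flat on the cork side. Only push the leaf from one face at a time, never pinch it between the fingers. Leave the shorter leaf under it lying where it is, and do not disturb the things standing around.

Things in the scene. Friction and masses are not known exactly. Their poses are not given: they have to be found in the camera images.
- sample_book: Book of finish samples, fixed to the table: pale wooden plinth 196 (x) by 144 mm (y), top 45 mm above the table, a steel spine rod along y over its middle and two stiff leaves on the rod. Origin: centre of the underside, on the table; z up; -x = the side on the robot's right, where both leaves lie at the start; +x = left side, bare but for a cork pad whose top is 48 mm above the table
- spine_mid (a point): middle of the spine rod, on the hinge axis of both leaves, 53.5 mm above the table; axes as sample_book. Steel posts hold the rod's ends (66 mm either side along y), 63 mm high
- upper_leaf (a joint): angle of the upper leaf, rad: 0 = flat on the right side (-x), pi/2 = upright, pi = flat on the left side (+x), where it meets its stop. Starts at 0 to 0.16. At 0 its underside is 51.5 mm above the table and its last 32 mm overhang the plinth's right-hand (-x) edge. Stiff hinge: the leaf stays at any angle where it is left and does not fall; about 1 to 2 N at the lip turns it
- lip_mid (a point): middle of the upper leaf's free edge (the orange lip), on the grey back, 130 mm from the hinge axis; it moves with the leaf. The leaf is a plate 120 mm wide along the spine and 7 mm thick: grey back (the underside at the start), its face a dark wood sample with an orange strip along the lip
- lower_leaf (a joint): angle of the lower leaf about the same spine, rad, same sense: 0 = flat on the right side, where it starts and must stay. Black plate with a green face, 4 mm thick, 120 mm wide, reaching 98 mm from the axis, just under the upper leaf and level with the plinth's right-hand (-x) edge (no overhang). Equally stiff hinge
- tape_2: bystander: small black tape roll, 53 mm wide, 19 mm high, loose on the table about 0.2 m from the book's middle; origin at the centre of its underside
- block_b: bystander: small wooden block, 38x60 mm, 19 mm high, loose on the table about 0.2 m from the book's middle; origin at the centre of its underside
- tape_measure: bystander: yellow tape measure, 36x77 mm, 62 mm high, loose on the table about 0.2 m from the book's middle; origin at the centre of its underside
- marker: bystander: black and red marker, 17 mm thick, 130 mm long, loose on the table about 0.2 m from the book's middle; origin at the centre of its underside

How it is judged:
By the outcome, as a careful person would: the job done as asked, in the order asked, and still so for the second after the job is handed in, with the robot touching nothing.
It also fails if it takes over 48 s, if anything falls off the work surface, if the arm or the gripper's body presses on something with over 40 N, if the wrist force passes 120 N, or if a joint passes its speed limit or range.

## Robot

A 7-joint arm with a two-finger parallel gripper is mounted at the origin on a cart in front of the work surface, level with it; the furniture and walls round the work are solid. World frame = base frame: x ahead of the robot, y to its left, z up, the work surface at z = 0. Lengths are in m, angles in degrees, forces in N, time in s.
With the tool pointing down it reaches from about 0.35 to 0.9 m from the base axis. Payload 8.1 kg.
Tool frame: the origin (TCP) lies at the very end of the fingers, on their centre line; the grasp point (between the pads) lies r.grasp_offset behind it (r.grasp_offset is the distance from the TCP to the grasp point, in m); x points along the fingers, y is the direction in which the jaws open and shut, and the axes are right-handed (so a half turn about x gives the same grasp; the last joint's range is limited). The gripper opens to 92 mm and grips with 3 to 60 N. Pads are 19 mm wide; open, the fingers measure 130 mm over their backs; the gripper's body (75 mm by 190 mm) begins 47 mm behind the grasp point.
Start: joints at [-78.472, 24.895, 1.432, 90.138, -0.665, 64.973, -4.303], TCP at [0.187, 0.596, 0.199] pointing down, gripper open.
Joint ranges: [-149.89, 149.89], [-25.12, 119.58], [-72.63, 75.52], [4.76, 147.25], [-75.54, 255.54], [6.69, 114.76], [-157.13, 157.13]. Speed limits (degrees/s): [127.2, 127.2, 172.46, 172.46, 180, 180, 180].

## Interface

Orientations are given as a 3x3 rotation matrix whose columns are the frame's x, y, z axes.
In Python, from station import readout, imaging, ticket, r gives the robot as it stands.
- The arm moves only by the tool drive_tool, never from a script. Its argument "series" is one flat list of numbers, 7 for each row, row after row: the turn, a rotation vector about the world's x, y, z in degrees, then the shift along the world's x, y, z in cm, then the opening, from 0 (shut) to 1 (fully open). In form: [rx, ry, rz, dx, dy, dz, hand, rx, ry, rz, dx, dy, dz, hand, ...]. A call has 1 to 20 rows; each row is the pose to reach, as a shift and turn from the pose measured when the call began; what a row does not reach only later rows make up. A row lasts 1/12 s, in which the tool goes at most 41.7 mm and 7.16 degrees, less where a joint would pass 70% of its speed; a pose out of reach is approached as far as the arm can. A call with a gripper value outside its range is refused whole. The fingers move at their own pace and stop on an object; "squeeze" is the grip in N (left out, the last holds). Time passes only in rows, so rows that repeat a pose let the fingers close. It gives the time, the measured TCP pose, the force and the opening at its end, in the units of the state.
- readout.get_obs(): the state, without advancing time (a new reading comes with each control period).
- imaging.get_image(name): name is "scene" or "side" or "wrist"; returns a dict with "pixels" (384x512x3 uint8, red, green, blue), "depth" (384x512 float32, m along the optical axis (not along the pixel's ray), 0 where there is no reading), "vertical_fov" (degrees; the focal length in pixels is half the picture's height over the tangent of half this angle, whatever the lens; pixels are square), "cx", "cy" (the principal point, pixels), "k1" (the pictures are not rectified: a ray, as slopes to the right and down, at radius r is drawn at 1 + k1 r^2 times it, then the intrinsics apply), "extrinsics" (4x4, takes a point from camera to world coordinates); the wrist camera has in their place "tool_from_camera" (4x4, takes a point from camera to tool coordinates, whose origin is the TCP and whose axes are the tool frame's). Camera axes: x right, y up, looking along -z (the intrinsics and any distortion apply to the point x, -y, -z); pixel columns grow to the right and rows downward; lengths in m; the calibration is good to about 2 mm. A picture is of the moment at which its call begins: read the wrist's pose just before it.
- ticket.finish_job(): hands the job in, once; it reports no verdict.
The state is a dict: "time_s": time; "qpos": joint angles; "qvel": joint speeds; "effort": joint torques, N m; "tool_pos": TCP position; "ee_rot": TCP orientation; "force": force on the tool from outside, world axes, zero at the start; "wrist_torque": the same for the moment, N m; "gripper_width": opening from 0.0 (shut) to 1.0 (fully open).
Only numpy, scipy, OpenCV 4.12 (cv2) and the standard library are available. Lean on these libraries where they do the work, as an engineer would, in place of code of your own. Each camera call takes 0.05 s, during which the arm holds its last target.

## Working session

There is one attempt and no reset: what is moved stays moved. The work goes in short steps, Python scripts to look and compute and a tool call to move; the robot and the scene stay as the last step left them, time stands still between calls to the robot, and variables do not carry over. Pictures are saved under pics/ and viewed, and the job is handed in when it is done.

Besides the shell and the picture viewer there is one more tool, called after "Call:" by a JSON object that holds its "fn" and its "kwargs", one argument or row to a line. drive_tool: Moves the arm, as the interface text tells. Its arguments: {"type":"object","properties":{"series":{"type":"array","items":{"type":"number"}},"squeeze":{"type":"number"}},"required":["series"]}

```bash
ls; mkdir -p pics; cat > h.py <<'E'
import numpy as np, cv2
from station import readout, imaging, ticket, r
def snap(n,fn):
    o=readout.get_obs(); d=imaging.get_image(n)
    cv2.imwrite('pics/'+fn,d['pixels'][:,:,::-1]); 
    if n=='wrist':
        T=np.eye(4);T[:3,:3]=o['ee_rot'];T[:3,3]=o['tool_pos'];d['extrinsics']=T@d['tool_from_camera']
    return d
def K(d):
    f=d['pixels'].shape[0]/2/np.tan(np.radians(d['vertical_fov']/2))
    return np.array([[f,0,d['cx']],[0,f,d['cy']],[0,0,1.]]),np.array([d['k1'],0,0,0,0])
def rays(d,uv):
    k,D=K(d); n=cv2.undistortPoints(np.array(uv,float).reshape(-1,1,2),k,D).reshape(-1,2)
    v=np.c_[n[:,0],-n[:,1],-np.ones(len(n))]; E=d['extrinsics']
    return E[:3,3],v@E[:3,:3].T
def onplane(d,uv,z):
    o,v=rays(d,uv); return o+v*((z-o[2])/v[:,2])[:,None]
def pts(d):
    h,w=d['depth'].shape; u,v=np.meshgrid(np.arange(w),np.arange(h))
    o,ry=rays(d,np.c_[u.ravel(),v.ravel()]); 
    return (o+ry*d['depth'].ravel()[:,None]).reshape(h,w,3)
E
python3 - <<'E'
from h import *
o=readout.get_obs();print(o,r.grasp_offset)
for n in('scene','side','wrist'):
    d=snap(n,n+'0.png');print(n,d['vertical_fov'],d['extrinsics'].round(3).tolist())
    np.savez('/tmp/'+n+'0.npz',**d)
E
```

```text
pics
{'time_s': 0.0, 'qpos': array([-78.47064978,  24.93647619,   1.42987919,  90.18959277,
        -0.66426291,  64.9719407 ,  -4.30399664]), 'qvel': array([-0.08314454, -0.1662433 ,  0.01210812, -0.02192171,  0.01863032,
       -0.04292176,  0.01904024]), 'effort': array([ 4.54358387e-04, -6.67871761e+01,  9.85509753e-01, -3.14447594e+01,
       -6.04821090e-02,  4.27733653e-02,  1.61617663e-04]), 'tool_pos': array([0.18686854, 0.59583161, 0.19834122]), 'ee_rot': array([[-3.31962108e-04,  2.99239590e-01,  9.54177949e-01],
       [-1.53017539e-03,  9.54176732e-01, -2.99239741e-01],
       [-9.99998774e-01, -1.55939587e-03,  1.41138538e-04]]), 'force': array([ 0.33171856,  1.41708016, -0.25553105]), 'wrist_torque': array([ 0.05477872, -0.00518025, -0.01212316]), 'gripper_width': 0.9954374057010962} 0.0188
scene 42.767052610628475 [[0.812, 0.241, -0.532, 0.046], [-0.583, 0.376, -0.72, -0.729], [0.027, 0.895, 0.445, 0.527], [0.0, 0.0, 0.0, 1.0]]
side 44.3918126486026 [[0.819, 0.297, -0.49, -0.025], [-0.573, 0.419, -0.704, -0.855], [-0.003, 0.858, 0.514, 0.687], [0.0, 0.0, 0.0, 1.0]]
wrist 60.52069541704671 [[0.299, -0.925, -0.234, 0.123], [0.954, 0.289, 0.075, 0.617], [-0.002, -0.246, 0.969, 0.384], [0.0, 0.0, 0.0, 1.0]]
```

View pics/scene0.png

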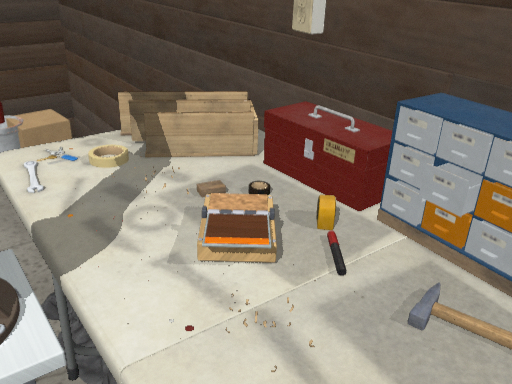

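View pics/side0.png

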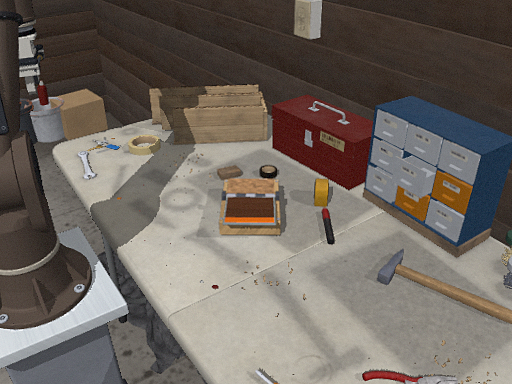

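View pics/wrist0.png

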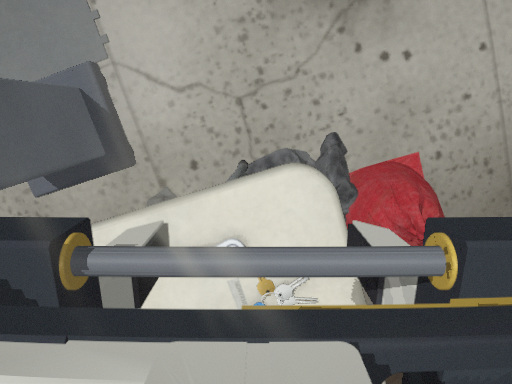

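The scene view shows the book at about (238,228), with the orange lip at (238,240) facing the camera. The block is at (211,187), the tape roll at (260,187), the tape measure at (327,212) and the marker at (337,253). The side view agrees. The wrist view shows only the gripper and the table's corner.

```bash
python3 - <<'E'
from h import *
for n in('scene','side'):
    d=dict(np.load(f'/tmp/{n}0.npz'));P=pts(d);im=d['pixels'];hsv=cv2.cvtColor(im,cv2.COLOR_RGB2HSV)
    x,y=(185,170) if n=='scene' else (205,155)
    cr=im[y:y+120,x:x+170];cv2.imwrite(f'pics/{n}0c.png',cv2.resize(cr,None,fx=4.5,fy=4.5,interpolation=cv2.INTER_CUBIC)[:,:,::-1])
    # orange lip
    m=((hsv[...,0]<16)&(hsv[...,1]>220)&(hsv[...,2]>200)).astype(np.uint8)
    m[:, 300:]=0
    q=P[m>0];print(n,'orange',len(q),np.median(q,0).round(4))
    rect=cv2.minAreaRect(q[:,:2].astype(np.float32));print(cv2.boxPoints(rect).round(4).tolist(), q.min(0).round(3),q.max(0).round(3))
    # wood plinth/all things z>8mm around the book
    R=np.linalg.norm(P[...,:2]-np.median(q,0)[:2],axis=2)
    mm=((P[...,2]>.008)&(R<.36)).astype(np.uint8)
    nn,L,st,c=cv2.connectedComponentsWithStats(mm)
    for i in range(1,nn):
        if st[i,4]>25:
            a=P[L==i];rc=cv2.minAreaRect(a[:,:2].astype(np.float32));print(st[i].tolist(),'c',np.round(rc[0],3),'sz',np.round(rc[1],3),round(rc[2],1),'z',a[:,2].max().round(3))
E
```

```text
scene orange 313 [ 0.4634 -0.1373  0.0648]
[[0.04619999974966049, -0.7289999723434448], [0.13850000500679016, -0.7843999862670898], [0.5171999931335449, -0.15299999713897705], [0.42489999532699585, -0.09759999811649323]] [ 0.046 -0.729  0.062] [ 0.51  -0.1    0.527]
[377, 101, 42, 123, 1878] c [ 0.81  -0.192] sz [0.083 0.018] 79.3 z 0.266
[336, 141, 35, 68, 1527] c [ 0.812 -0.07 ] sz [0.013 0.084] 5.9 z 0.15
[419, 163, 24, 40, 590] c [ 0.784 -0.289] sz [0.061 0.012] 70.3 z 0.183
[197, 180, 80, 82, 5522] c [0.547 0.   ] sz [0.353 0.17 ] 54.9 z 0.067
[317, 194, 19, 34, 572] c [ 0.744 -0.074] sz [0.145 0.039] 43.9 z 0.063
[327, 230, 19, 43, 358] c [ 0.648 -0.201] sz [0.131 0.017] 54.0 z 0.019
[408, 282, 43, 45, 908] c [ 0.663 -0.412] sz [0.108 0.05 ] 12.9 z 0.027
side orange 172 [ 0.4625 -0.1372  0.0656]
[[-0.025299999862909317, -0.8547000288963318], [0.06780000030994415, -0.909600019454956], [0.5139999985694885, -0.15330000221729279], [0.42089998722076416, -0.09839999675750732]] [-0.025 -0.855  0.063] [ 0.509 -0.1    0.687]
[363, 106, 30, 98, 1276] c [ 0.809 -0.195] sz [0.086 0.018] 77.5 z 0.268
[328, 132, 29, 57, 1056] c [ 0.81  -0.067] sz [0.013 0.092] 7.1 z 0.152
[391, 156, 17, 32, 341] c [ 0.782 -0.289] sz [0.062 0.011] 72.0 z 0.185
[217, 165, 24, 15, 218] c [0.587 0.153] sz [0.045 0.061] 77.6 z 0.023
[259, 165, 18, 13, 167] c [0.682 0.089] sz [0.054 0.051] 83.5 z 0.023
[219, 179, 61, 57, 3240] c [ 0.518 -0.057] sz [0.23  0.144] 54.2 z 0.068
[314, 179, 15, 27, 368] c [ 0.707 -0.107] sz [0.051 0.036] 50.0 z 0.065
[322, 208, 13, 35, 236] c [ 0.646 -0.202] sz [0.129 0.017] 54.4 z 0.021
[378, 249, 31, 35, 523] c [ 0.66  -0.412] sz [0.106 0.051] 15.1 z 0.029
```

```bash
python3 - <<'E'
from h import *
for n in('scene','side'):
    d=dict(np.load(f'/tmp/{n}0.npz'));P=pts(d)
    c=np.array([.518,-.057])
    R=np.linalg.norm(P[...,:2]-c,axis=2)
    # dark leaf & orange: rough region
    hsv=cv2.cvtColor(d['pixels'],cv2.COLOR_RGB2HSV)
    A=P[(R<.16)&(d['depth']>0)]
    H=hsv[(R<.16)&(d['depth']>0)]
    best=None
    for yaw in np.arange(50,60,.25):
        e=np.array([np.cos(np.radians(yaw)),np.sin(np.radians(yaw))]);f=np.array([-e[1],e[0]])
        B=A[(A[:,2]>.03)]
        l=(B[:,:2]-c)@e;w=(B[:,:2]-c)@f
        a=(np.percentile(w,99)-np.percentile(w,1))
        if best is None or a<best[0]:best=(a,yaw)
    yaw=best[1]
    e=np.array([np.cos(np.radians(yaw)),np.sin(np.radians(yaw))]);f=np.array([-e[1],e[0]])
    l=(A[:,:2]-c)@e;w=(A[:,:2]-c)@f;z=A[:,2]
    print(n,best)
    s=(z>.03);print('l',np.percentile(l[s],[0,1,99,100]).round(4),'w',np.percentile(w[s],[0,1,99,100]).round(4))
    t=(abs(z-.048)<.004);print('top l',np.percentile(l[t],[0,1,99,100]).round(4),np.percentile(w[t],[0,1,99,100]).round(4),'ztable',np.median(z[z<.02]).round(4))
    for lo in np.arange(-.14,.12,.01):
        k=(abs(w-np.median(w[s]))<.03)&(l>=lo)&(l<lo+.01)&(z>.03)
        if k.sum(): print(round(lo+.005,3),k.sum(),np.median(z[k]).round(4),H[k].mean(0).round())
E
```

```text
scene (np.float64(0.13967573771878133), np.float64(54.25))
l [-0.1124 -0.1095  0.1125  0.1179] w [-0.0743 -0.0722  0.0675  0.0699]
top l [-0.0793 -0.0732  0.1145  0.1167] [-0.0738 -0.0724  0.068   0.0694] ztable 0.0001
-0.115 8 0.0622 [ 77.  15. 159.]
-0.105 186 0.0632 [ 40. 109. 197.]
-0.095 100 0.0647 [ 14. 232. 237.]
-0.085 98 0.0641 [ 12. 181. 138.]
-0.075 217 0.0371 [ 16. 119. 102.]
-0.065 85 0.0629 [ 11. 156.  92.]
-0.055 87 0.0626 [ 11. 156.  92.]
-0.045 83 0.062 [ 11. 154.  97.]
-0.035 81 0.0614 [ 11. 155.  98.]
-0.025 80 0.061 [ 11. 156.  97.]
-0.015 78 0.0605 [ 11. 155. 101.]
-0.005 73 0.0599 [ 11. 155.  99.]
0.005 51 0.0598 [  9.  87. 107.]
0.015 96 0.0575 [106.  18. 146.]
0.025 27 0.0589 [ 60.  47. 144.]
0.045 48 0.0486 [ 15. 117. 187.]
0.055 65 0.0479 [ 15. 122. 198.]
0.065 69 0.0482 [ 15. 122. 202.]
0.075 71 0.0483 [ 15. 122. 192.]
0.085 60 0.0484 [ 15. 123. 199.]
0.095 62 0.0481 [ 15. 123. 198.]
0.105 64 0.0483 [ 15. 120. 197.]
0.115 28 0.0479 [ 15.  97. 184.]
side (np.float64(0.13925159087022385), np.float64(53.25))
l [-0.1152 -0.1115  0.111   0.1157] w [-0.0718 -0.06
[... 205 characters left out ...]
21.]
-0.085 73 0.0645 [ 12. 167. 121.]
-0.075 91 0.0635 [ 13. 142.  80.]
-0.065 55 0.064 [ 10. 155.  78.]
-0.055 58 0.063 [ 10. 156.  77.]
-0.045 60 0.0626 [ 10. 154.  83.]
-0.035 55 0.0621 [ 10. 156.  83.]
-0.025 53 0.062 [ 11. 155.  81.]
-0.015 49 0.0614 [ 10. 156.  86.]
-0.005 52 0.0606 [ 11. 158.  84.]
0.005 34 0.0591 [ 13. 123.  83.]
0.015 71 0.0588 [102.  34. 128.]
0.025 5 0.059 [112.  47. 135.]
0.035 5 0.0502 [ 34.  48. 108.]
0.045 47 0.0484 [ 30.  98. 152.]
0.055 50 0.0488 [ 14. 121. 170.]
0.065 49 0.0489 [ 14. 120. 173.]
0.075 44 0.0488 [ 14. 119. 167.]
0.085 50 0.0488 [ 14. 120. 167.]
0.095 42 0.0492 [ 14. 120. 172.]
0.105 39 0.0491 [ 14. 122. 171.]
0.115 18 0.0479 [ 14. 122. 172.]
```

View pics/scene0c.png

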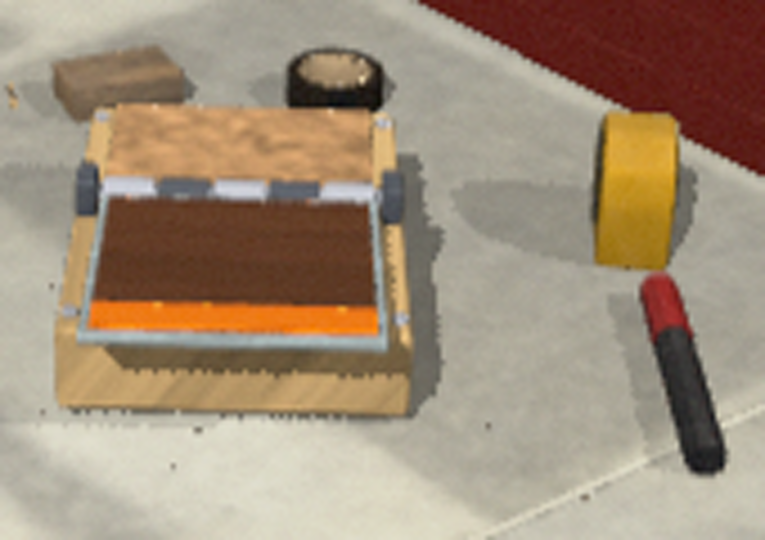

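Call:
{"fn": "drive_tool", "kwargs": {
  "series": [0,0,-60,20,-35,4,0,0,0,-60,20,-35,4,0,0,0,-60,20,-35,4,0,0,0,-60,20,-35,4,0,0,0,-60,20,-35,4,0,0,0,-60,20,-35,4,0,0,0,-60,20,-35,4,0,0,0,-60,20,-35,4,0,0,0,-60,20,-35,4,0,0,0,-60,20,-35,4,0],
  "squeeze": 10
}}

```text
time_s: 0.98
tool_pos: [0.3882, 0.2424, 0.239]
ee_rot: [[-0.001, 0.977, 0.212], [-0.0, 0.212, -0.977], [-1.0, -0.001, 0.0]]
force: [0.8, 0.4, -0.1]
gripper_width: 0.323
```

```bash
cat >> h.py <<'E'
from scipy.spatial.transform import Rotation as Ro
S=np.array([.529,-.043,0]);YAW=np.radians(53.75)
e=np.array([np.cos(YAW),np.sin(YAW),0]);f=np.array([-e[1],e[0],0]);Z=np.array([0,0,1.])
def Rt(al):
    a=np.radians(al);x=np.cos(a)*e-np.sin(a)*Z;y=-f;return np.c_[x,y,np.cross(x,y)]
def cmd(l,z,al,w=0):
    o=readout.get_obs();p=S+l*e+w*f+z*Z
    rv=(Ro.from_matrix(Rt(al))*Ro.from_matrix(o['ee_rot']).inv()).as_rotvec(degrees=True)
    return rv.round(1).tolist(),((p-o['tool_pos'])*100).round(2).tolist()
def st():
    o=readout.get_obs();x=o['ee_rot'][:,0];p=o['tool_pos']
    print('t',o['time_s'],'p',p.round(4),'l,w,z',((p-S)@e).round(4),((p-S)@f).round(4),p[2].round(4),'x',(x@e).round(2),(x@f).round(2),x[2].round(2),'yf',(o['ee_rot'][:,1]@f).round(2),'F(e,f,z)',(o['force']@e).round(2),(o['force']@f).round(2),o['force'][2].round(2),'q',o['qpos'].round(0),'g',o['gripper_width'])
E
python3 - <<'E'
from h import *
st();print(cmd(-.20,.16,45))
E
```

```text
t 0.9833 p [0.3882 0.2424 0.239 ] l,w,z 0.1469 0.2823 0.239 x -0.0 0.0 -1.0 yf -0.66 F(e,f,z) 0.74 -0.4 -0.13 q [-59.   7.  22. 110.  -3.  64. -23.] g 0.3234300670966492
([45.3, -9.7, -45.9], [2.25, -44.67, -7.9])
```

Call:
{"fn": "drive_tool", "kwargs": {
  "series": [45.3,-9.7,-45.9,2.3,-44.7,-4,0,45.3,-9.7,-45.9,2.3,-44.7,-4,0,45.3,-9.7,-45.9,2.3,-44.7,-4,0,45.3,-9.7,-45.9,2.3,-44.7,-4,0,45.3,-9.7,-45.9,2.3,-44.7,-4,0,45.3,-9.7,-45.9,2.3,-44.7,-4,0,45.3,-9.7,-45.9,2.3,-44.7,-4,0,45.3,-9.7,-45.9,2.3,-44.7,-4,0,45.3,-9.7,-45.9,2.3,-44.7,-4,0,45.3,-9.7,-45.9,2.3,-44.7,-4,0,45.3,-9.7,-45.9,2.3,-44.7,-8,0,45.3,-9.7,-45.9,2.3,-44.7,-8,0,45.3,-9.7,-45.9,2.3,-44.7,-8,0,45.3,-9.7,-45.9,2.3,-44.7,-8,0]
}}

```text
time_s: 2.15
tool_pos: [0.4103, -0.2059, 0.1576]
ee_rot: [[0.42, 0.805, -0.419], [0.571, -0.594, -0.567], [-0.705, -0.001, -0.709]]
force: [0.7, 0.4, 0.4]
gripper_width: 0.004
```

```bash
python3 - <<'E'
from h import *
st();print(cmd(-.20,.16,45),cmd(-.19,.03,45),cmd(-.135,.03,45))
d=snap('scene','s1.png');snap('wrist','w1.png')
E
```

```text
t 2.15 p [ 0.4103 -0.2059  0.1576] l,w,z -0.2016 -0.0006 0.1576 x 0.71 -0.0 -0.71 yf -1.0 F(e,f,z) 0.73 -0.38 0.44 q [ 15.  36.  57. 121. -62.  88.  70.] g 0.0035441744015856707
([-0.2, 0.0, 0.2], [0.05, 0.16, 0.24]) ([-0.2, 0.0, 0.2], [0.64, 0.97, -12.76]) ([-0.2, 0.0, 0.2], [3.89, 5.41, -12.76])
```

View pics/s1.png

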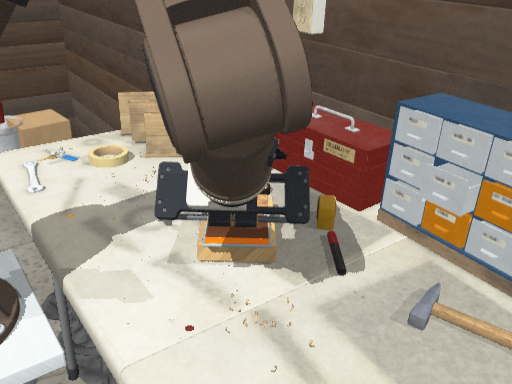

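View pics/w1.png

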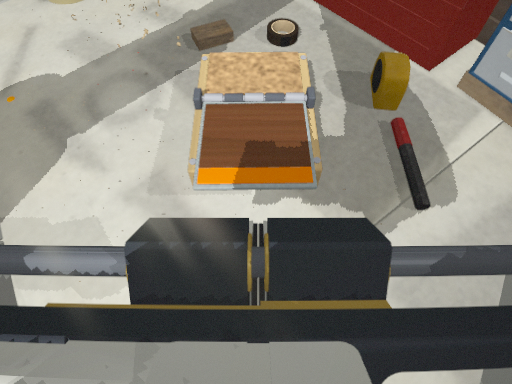

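The scene view shows the gripper at the lip side of the book, fingers shut. In the wrist view the leaf lip at (255,183) is centred on the fingers at (258,260), and the bystanders are untouched. I'll check the lip and the hinge in this view.

```bash
python3 - <<'E'
from h import *
d=snap('wrist','w1b.png');P=pts(d);Q=P-S
l=Q@e;w=Q@f;z=P[...,2]
print('axis mid z,l,w of points by row at col 255')
for v in list(range(48,200,6))+[182,184,186,188]: print(v,l[v,255].round(4),w[v,255].round(4),z[v,255].round(4))
# leaf side edges
k=(z>.05)&(abs(l+.07)<.03)&(abs(w)<.09);print('w range leaf',np.percentile(w[k],[1,99]).round(4))
k=(z>.05)&(abs(l+.02)<.12)&(abs(w)<.055);print('l min',np.percentile(l[k],[.2,1]).round(4))
E
```

```text
axis mid z,l,w of points by row at col 255
48 0.175 0.0012 0.0009
54 0.0966 0.0008 0.0477
60 0.083 0.0008 0.0484
66 0.0728 0.0009 0.0468
72 0.0599 0.0009 0.0476
78 0.0468 0.0009 0.0489
84 0.0358 0.0009 0.0488
90 0.0261 0.0009 0.0478
96 0.003 0.0008 0.0596
102 -0.0045 0.0009 0.0573
108 -0.0167 0.0008 0.0599
114 -0.0272 0.0008 0.0611
120 -0.0355 0.0009 0.0603
126 -0.0446 0.0009 0.0606
132 -0.0541 0.0009 0.0617
138 -0.0634 0.0009 0.0628
144 -0.0711 0.0009 0.0624
150 -0.0794 0.0009 0.0628
156 -0.0872 0.0009 0.0629
162 -0.0958 0.0009 0.0645
168 -0.1026 0.0009 0.0637
174 -0.1104 0.0009 0.0646
180 -0.1178 0.0009 0.0653
186 -0.1244 0.0009 0.0649
192 -0.1288 0.0009 0.0611
198 -0.1007 0.0014 -0.0002
182 -0.1208 0.0009 0.0663
184 -0.1228 0.0009 0.0661
186 -0.1244 0.0009 0.0649
188 -0.1262 0.0009 0.0642
w range leaf [-0.0589  0.0582]
l min [-0.1293 -0.1288]
```

Call:
{"fn": "drive_tool", "kwargs": {
  "series": [0,0,0,0.6,1,-4,0,0,0,0,0.6,1,-8,0,0,0,0,0.6,1,-11,0,0,0,0,0.6,1,-12.8,0,0,0,0,0.6,1,-12.8,0,0,0,0,2,3,-12.8,0,0,0,0,3.2,4.5,-12.8,0,0,0,0,3.9,5.4,-12.8,0,0,0,0,3.9,5.4,-12.8,0]
}}

```text
time_s: 3.05
tool_pos: [0.4508, -0.1509, 0.0311]
ee_rot: [[0.418, 0.806, -0.419], [0.57, -0.591, -0.57], [-0.707, -0.001, -0.707]]
force: [-0.2, 0.2, 0.1]
gripper_width: 0.008
```

```bash
python3 - <<'E'
from h import *
st();d=snap('wrist','w2.png');snap('scene','s2.png')
E
```

```text
t 3.05 p [ 0.4508 -0.1509  0.0311] l,w,z -0.1333 -0.0007 0.0311 x 0.71 0.0 -0.71 yf -1.0 F(e,f,z) 0.04 0.33 0.13 q [ 19.  44.  39. 127. -75.  74.  79.] g 0.007555472077376826
```

View pics/w2.png

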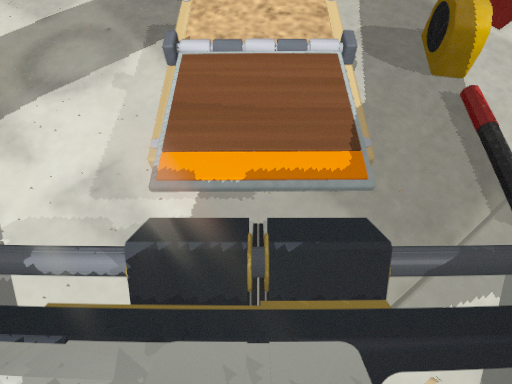

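View pics/s2.png

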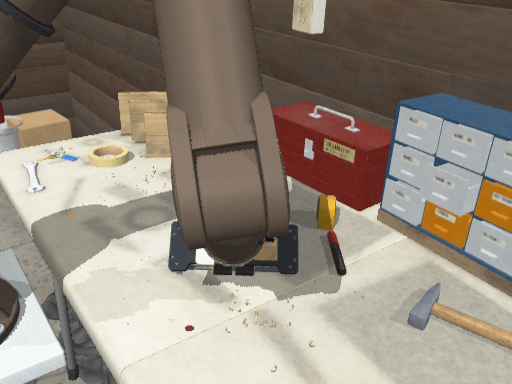

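```bash
python3 - <<'E'
from h import *
o=readout.get_obs();print(o['qpos'].round(2))
d=imaging.get_image('wrist');k,D=K(d);T=np.linalg.inv(d['tool_from_camera'])
for p in ([0,0,0],[0,.019,.0095],[0,0,-.0095],[-.012,0,-.0095],[-.066,0,0]):
    c=T[:3,:3]@np.array(p)+T[:3,3];uv,_=cv2.projectPoints(np.array([[c[0],-c[1],-c[2]]]),np.zeros(3),np.zeros(3),k,D);print(p,uv.round(0).ravel(),(-c[2]).round(3))
print([d['depth'][v,190].round(3) for v in (215,222,230,240,250,260,270,300)], [d['depth'][v,255].round(3) for v in (240,250,260,270,280,290)])
def path(th,s=.012,rho=.115):
    t=np.radians(th);u=np.array([-np.cos(t),np.sin(t)]);n=np.array([np.sin(t),np.cos(t)])
    return np.array([0,.0535])+u*rho-.002*n
E
```

```text
[ 18.83  44.1   39.71 126.85 -75.04  74.35  79.36]
[0, 0, 0] [261. 223.] 0.196
[0, 0.019, 0.0095] [292. 237.] 0.199
[0, 0, -0.0095] [261. 207.] 0.194
[-0.012, 0, -0.0095] [261. 214.] 0.182
[-0.066, 0, 0] [262. 277.] 0.132
[np.float32(0.232), np.float32(0.088), np.float32(0.082), np.float32(0.076), np.float32(0.074), np.float32(0.074), np.float32(0.075), np.float32(0.077)] [np.float32(0.145), np.float32(0.084), np.float32(0.081), np.float32(0.081), np.float32(0.124), np.float32(0.125)]
```

```bash
cat >> h.py <<'E'
def tcp(th,al,s=.012,rho=.116):
    t=np.radians(th);a=np.radians(al);u=np.array([-np.cos(t),np.sin(t)]);n=np.array([np.sin(t),np.cos(t)])
    nf=np.array([np.sin(a),np.cos(a)]);df=np.array([np.cos(a),-np.sin(a)])
    if th<=al: C=np.array([0,.0535])+u*.130-.002*n+df*s
    else: C=np.array([0,.0535])+u*rho-.002*n
    return C-.0095*nf
def plan(L,**k):
    for th,al in L:
        l,z=tcp(th,al,**k);print(th,al,(l.round(4),z.round(4)),cmd(l,z,al))
E
python3 - <<'E'
from h import *
plan([(4,45),(8,45),(12,45),(16,45),(20,45),(25,45),(30,45),(38,45),(45,45),(55,45),(65,45),(75,45),(90,50)])
E
```

```text
4 45 (np.float64(-0.1281), np.float64(0.0454)) ([0.1, -0.1, 0.2], [0.38, 0.78, 1.54])
8 45 (np.float64(-0.1272), np.float64(0.0544)) ([0.1, -0.1, 0.2], [0.43, 0.84, 2.44])
12 45 (np.float64(-0.1258), np.float64(0.0634)) ([0.1, -0.1, 0.2], [0.51, 0.96, 3.34])
16 45 (np.float64(-0.1237), np.float64(0.0722)) ([0.1, -0.1, 0.2], [0.63, 1.13, 4.22])
20 45 (np.float64(-0.1211), np.float64(0.0809)) ([0.1, -0.1, 0.2], [0.79, 1.34, 5.09])
25 45 (np.float64(-0.1169), np.float64(0.0914)) ([0.1, -0.1, 0.2], [1.04, 1.68, 6.14])
30 45 (np.float64(-0.1118), np.float64(0.1016)) ([0.1, -0.1, 0.2], [1.34, 2.09, 7.16])
38 45 (np.float64(-0.1019), np.float64(0.1168)) ([0.1, -0.1, 0.2], [1.92, 2.89, 8.68])
45 45 (np.float64(-0.0916), np.float64(0.1288)) ([0.1, -0.1, 0.2], [2.54, 3.72, 9.88])
55 45 (np.float64(-0.0749), np.float64(0.1407)) ([0.1, -0.1, 0.2], [3.52, 5.07, 11.07])
65 45 (np.float64(-0.0576), np.float64(0.1511)) ([0.1, -0.1, 0.2], [4.55, 6.46, 12.11])
75 45 (np.float64(-0.0387), np.float64(0.1583)) ([0.1, -0.1, 0.2], [5.66, 7.99, 12.83])
90 50 (np.float64(-0.0093), np.float64(0.1634)) ([-3.9, 2.8, 0.2], [7.4, 10.36, 13.34])
```

Call:
{"fn": "drive_tool", "kwargs": {
  "series": [0,0,0,0.3,0.5,0.8,0,0,0,0,0.4,0.8,1.5,0,0,0,0,0.4,0.8,2.0,0,0,0,0,0.4,0.8,2.5,0,0,0,0,0.5,0.9,3,0,0,0,0,0.5,1,3.4,0,0,0,0,0.6,1.1,4.2,0,0,0,0,0.7,1.2,4.6,0,0,0,0,0.8,1.3,5.1,0,0,0,0,0.8,1.3,5.1,0]
}}

```text
time_s: 4.03
tool_pos: [0.4579, -0.141, 0.0819]
ee_rot: [[0.419, 0.805, -0.42], [0.567, -0.594, -0.571], [-0.709, 0.001, -0.705]]
force: [0.4, -0.2, -0.0]
gripper_width: 0.005
```

```bash
python3 - <<'E'
from h import *
st();d=snap('wrist','w3.png');snap('scene','s3.png')
P=pts(d);Q=P-S
for v in range(20,218,14): print(v,(Q@e)[v,255].round(4),P[v,255,2].round(4))
plan([(25,45),(30,45),(38,45),(45,45),(55,45),(65,45),(75,45),(90,50)])
E
```

```text
t 4.0333 p [ 0.4579 -0.141   0.0819] l,w,z -0.121 -0.0006 0.0819 x 0.71 -0.0 -0.71 yf -1.0 F(e,f,z) 0.11 -0.44 -0.0 q [ 15.  38.  42. 127. -71.  75.  72.] g 0.005411422398628225
20 0.2218 -0.0001
34 0.1886 0.0007
48 0.0922 0.0483
62 0.0699 0.0482
76 0.0491 0.0483
90 0.0289 0.0491
104 -0.0001 0.0598
118 -0.0154 0.0592
132 -0.0317 0.0605
146 -0.0462 0.061
160 -0.0603 0.062
174 -0.0741 0.064
188 -0.0856 0.0635
202 -0.0967 0.0634
216 -0.1084 0.0654
25 45 (np.float64(-0.1169), np.float64(0.0914)) ([0.1, -0.1, 0.2], [0.23, 0.37, 1.03])
30 45 (np.float64(-0.1118), np.float64(0.1016)) ([0.1, -0.1, 0.2], [0.53, 0.78, 2.04])
38 45 (np.float64(-0.1019), np.float64(0.1168)) ([0.1, -0.1, 0.2], [1.11, 1.58, 3.56])
45 45 (np.float64(-0.0916), np.float64(0.1288)) ([0.1, -0.1, 0.2], [1.72, 2.41, 4.77])
55 45 (np.float64(-0.0749), np.float64(0.1407)) ([0.1, -0.1, 0.2], [2.71, 3.76, 5.95])
65 45 (np.float64(-0.0576), np.float64(0.1511)) ([0.1, -0.1, 0.2], [3.74, 5.16, 6.99])
75 45 (np.float64(-0.0387), np.float64(0.1583)) ([0.1, -0.1, 0.2], [4.85, 6.68, 7.72])
90 50 (np.float64(-0.0093), np.float64(0.1634)) ([-3.9, 2.9, 0.2], [6.59, 9.05, 8.22])
```

View pics/w3.png

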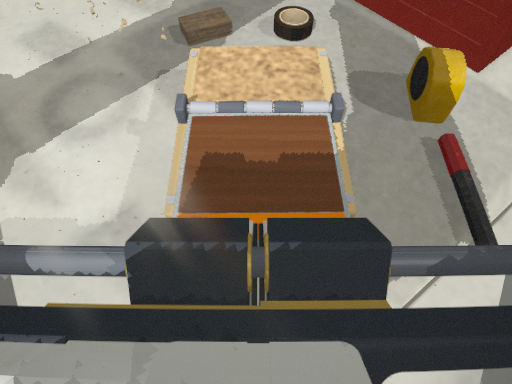

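The wrist view shows the leaf still down, at the same slope, with the fingertips just above the orange lip (258,215). They slipped past it because they were too shallow underneath. I'll back out, go lower and reach deeper under the lip.

Call:
{"fn": "drive_tool", "kwargs": {
  "series": [0,0,0,-2,-2.7,0.5,0,0,0,0,-3.8,-5.2,0.5,0,0,0,0,-3.8,-5.2,-2,0,0,0,0,-3.8,-5.2,-5.6,0,0,0,0,-3.8,-5.2,-5.6,0,0,0,0,-2,-2.7,-5.6,0,0,0,0,-0.8,-1,-5.6,0,0,0,0,0,0,-5.6,0,0,0,0,0.4,0.6,-5.6,0,0,0,0,0.4,0.6,-5.6,0]
}}

```text
time_s: 4.97
tool_pos: [0.4623, -0.1333, 0.0269]
ee_rot: [[0.419, 0.806, -0.419], [0.569, -0.592, -0.571], [-0.708, 0.001, -0.706]]
force: [-0.0, 1.0, -0.2]
gripper_width: 0.006
```

```bash
python3 - <<'E'
from h import *
st();d=snap('wrist','w4.png');snap('side','s4.png');print(readout.get_obs()['qpos'][4])
E
```

```text
t 4.9667 p [ 0.4623 -0.1333  0.0269] l,w,z -0.1123 0.0004 0.0269 x 0.71 -0.0 -0.71 yf -1.0 F(e,f,z) 0.78 0.57 -0.24 q [ 24.  41.  28. 127. -75.  66.  76.] g 0.005838033622198825
-75.09315014671425
```

View pics/w4.png

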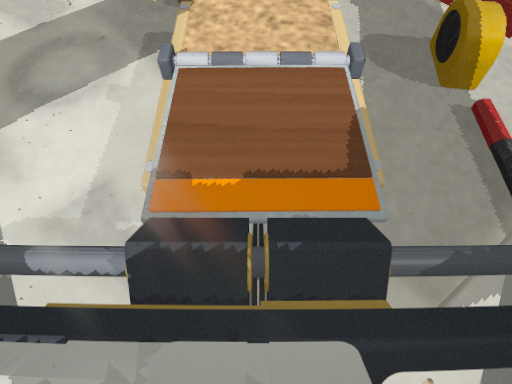

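Call:
{"fn": "drive_tool", "kwargs": {
  "series": [0,0,0,0,0,0.5,0,0,0,0,0,0,1,0,0,0,0,0,0,1.5,0,0,0,0,0,0,2,0,0,0,0,0,0,2.5,0,0,0,0,0,0,3,0,0,0,0,0,0,3,0]
}}

```text
time_s: 5.65
tool_pos: [0.4621, -0.1352, 0.0575]
ee_rot: [[0.42, 0.805, -0.419], [0.568, -0.593, -0.571], [-0.708, 0.002, -0.706]]
force: [-0.0, -0.6, 0.4]
gripper_width: 0.005
```

```bash
cat >> h.py <<'E'
def leaf(fn):
    d=snap('wrist',fn);P=pts(d);Q=P-S;l=Q@e;w=Q@f;z=P[...,2]
    print([(v,l[v,255].round(3),z[v,255].round(3)) for v in range(10,218,18)])
E
python3 - <<'E'
from h import *
st();leaf('w5.png');snap('side','s5.png')
E
```

```text
t 5.65 p [ 0.4621 -0.1352  0.0575] l,w,z -0.1139 -0.0006 0.0575 x 0.71 -0.0 -0.71 yf -1.0 F(e,f,z) -0.5 -0.34 0.37 q [ 23.  37.  30. 127. -72.  67.  72.] g 0.004671879643524024
[(10, np.float64(0.209), np.float64(0.001)), (28, np.float64(0.172), np.float64(0.0)), (46, np.float64(0.067), np.float64(0.049)), (64, np.float64(0.043), np.float64(0.048)), (82, np.float64(0.018), np.float64(0.049)), (100, np.float64(-0.017), np.float64(0.063)), (118, np.float64(-0.038), np.float64(0.067)), (136, np.float64(-0.058), np.float64(0.071)), (154, np.float64(-0.076), np.float64(0.075)), (172, np.float64(-0.091), np.float64(0.078)), (190, np.float64(-0.105), np.float64(0.08)), (208, np.float64(-0.118), np.float64(0.083))]
```

View pics/w5.png

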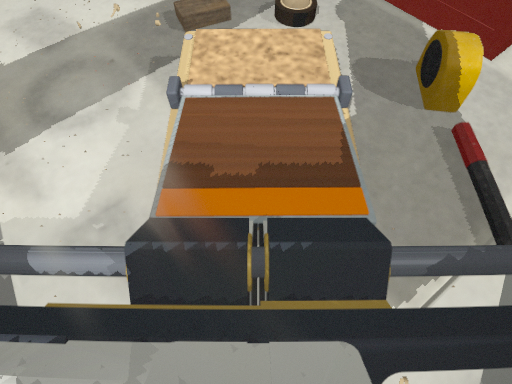

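The leaf is now lifted to about 11°, with the lip resting on the fingers. I'll carry on along the arc.

```bash
sed -i 's/return C-.0095\*nf/return C-.005*nf/; s/s=.012,rho=.116/s=.018,rho=.112/' h.py
python3 - <<'E'
from h import *
plan([(t,45) for t in range(12,70,5)])
E
```

```text
12 45 (np.float64(-0.1184), np.float64(0.0623)) ([0.1, 0.0, 0.1], [-0.29, -0.34, 0.56])
17 45 (np.float64(-0.1157), np.float64(0.0733)) ([0.1, 0.0, 0.1], [-0.13, -0.13, 1.67])
22 45 (np.float64(-0.1121), np.float64(0.0841)) ([0.1, 0.0, 0.1], [0.08, 0.17, 2.74])
27 45 (np.float64(-0.1075), np.float64(0.0945)) ([0.1, 0.0, 0.1], [0.35, 0.53, 3.78])
32 45 (np.float64(-0.1021), np.float64(0.1044)) ([0.1, 0.0, 0.1], [0.67, 0.97, 4.78])
37 45 (np.float64(-0.0958), np.float64(0.1139)) ([0.1, 0.0, 0.1], [1.04, 1.48, 5.72])
42 45 (np.float64(-0.0888), np.float64(0.1227)) ([0.1, 0.0, 0.1], [1.46, 2.05, 6.61])
47 45 (np.float64(-0.0814), np.float64(0.1305)) ([0.1, 0.0, 0.1], [1.9, 2.64, 7.38])
52 45 (np.float64(-0.0741), np.float64(0.137)) ([0.1, 0.0, 0.1], [2.33, 3.23, 8.03])
57 45 (np.float64(-0.0662), np.float64(0.1428)) ([0.1, 0.0, 0.1], [2.79, 3.87, 8.61])
62 45 (np.float64(-0.0579), np.float64(0.1479)) ([0.1, 0.0, 0.1], [3.28, 4.54, 9.12])
67 45 (np.float64(-0.0491), np.float64(0.1523)) ([0.1, 0.0, 0.1], [3.8, 5.24, 9.56])
```

Call:
{"fn": "drive_tool", "kwargs": {
  "series": [0,0,0,0,0,1,0,0,0,0,0,0.1,2,0,0,0,0,0.1,0.3,2.8,0,0,0,0,0.4,0.6,3.8,0,0,0,0,0.7,1,4.8,0,0,0,0,1.1,1.5,5.7,0,0,0,0,1.5,2.1,6.6,0,0,0,0,1.9,2.7,7.4,0,0,0,0,1.9,2.7,7.4,0]
}}

```text
time_s: 6.5
tool_pos: [0.4819, -0.1069, 0.1329]
ee_rot: [[0.421, 0.806, -0.416], [0.568, -0.592, -0.571], [-0.707, 0.004, -0.707]]
force: [-0.8, 0.3, 0.2]
gripper_width: 0.008
```

```bash
python3 - <<'E'
from h import *
st();leaf('w6.png');snap('side','s6.png');snap('scene','c6.png')
plan([(t,45) for t in range(50,75,5)]+[(t,45+(t-70)*.4) for t in range(75,150,5)])
E
```

```text
t 6.5 p [ 0.4819 -0.1069  0.1329] l,w,z -0.0794 0.0002 0.1329 x 0.71 -0.0 -0.71 yf -1.0 F(e,f,z) -0.28 0.85 0.21 q [ 16.  27.  32. 126. -68.  67.  59.] g 0.0076459645401561836
[(10, np.float64(0.378), np.float64(0.001)), (28, np.float64(0.324), np.float64(0.001)), (46, np.float64(0.278), np.float64(0.001)), (64, np.float64(0.238), np.float64(-0.0)), (82, np.float64(0.198), np.float64(0.001)), (100, np.float64(0.163), np.float64(0.0)), (118, np.float64(0.086), np.float64(0.048)), (136, np.float64(0.061), np.float64(0.048)), (154, np.float64(0.037), np.float64(0.048)), (172, np.float64(0.016), np.float64(0.047)), (190, np.float64(-0.013), np.float64(0.061)), (208, np.float64(-0.034), np.float64(0.066))]
50 45 (np.float64(-0.0771), np.float64(0.1345)) ([0.1, 0.0, 0.1], [0.26, 0.3, 0.36])
55 45 (np.float64(-0.0694), np.float64(0.1406)) ([0.1, 0.0, 0.1], [0.71, 0.92, 0.97])
60 45 (np.float64(-0.0613), np.float64(0.146)) ([0.1, 0.0, 0.1], [1.19, 1.57, 1.51])
65 45 (np.float64(-0.0527), np.float64(0.1506)) ([0.1, 0.0, 0.1], [1.7, 2.27, 1.97])
70 45 (np.float64(-0.0437), np.float64(0.1545)) 
[... 690 characters left out ...]
p.float64(0.157)) ([-12.7, 9.5, 0.1], [6.71, 9.1, 2.61])
115 63.0 (np.float64(0.0411), np.float64(0.1536)) ([-14.4, 10.7, 0.1], [7.25, 9.83, 2.27])
120 65.0 (np.float64(0.0497), np.float64(0.1494)) ([-16.0, 11.9, 0.1], [7.76, 10.53, 1.85])
125 67.0 (np.float64(0.058), np.float64(0.1444)) ([-17.6, 13.1, 0.1], [8.25, 11.19, 1.36])
130 69.0 (np.float64(0.0658), np.float64(0.1388)) ([-19.2, 14.3, 0.1], [8.71, 11.82, 0.79])
135 71.0 (np.float64(0.0731), np.float64(0.1325)) ([-20.8, 15.4, 0.1], [9.14, 12.41, 0.16])
140 73.0 (np.float64(0.0797), np.float64(0.1256)) ([-22.4, 16.6, 0.1], [9.53, 12.94, -0.53])
145 75.0 (np.float64(0.0858), np.float64(0.1181)) ([-24.0, 17.8, 0.1], [9.89, 13.43, -1.28])
```

View pics/w6.png

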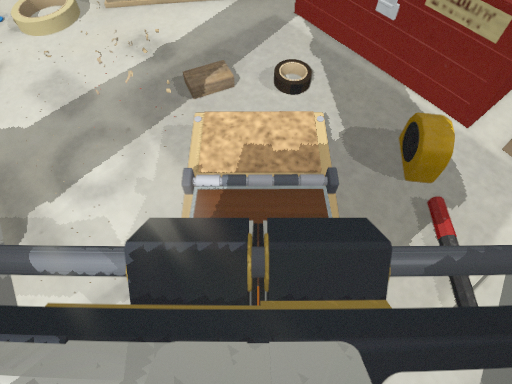

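View pics/s6.png

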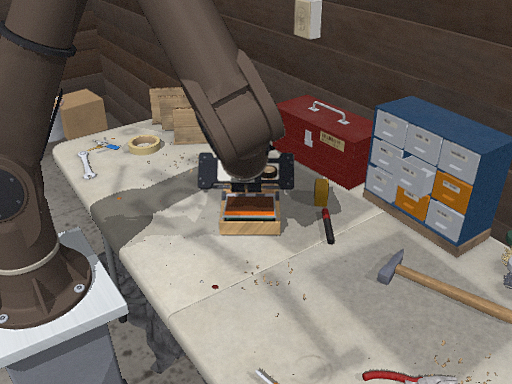

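The side view shows the leaf at about (250,208), low again, with the fingers above it at about 13°. It slipped off once more. I'll zoom in on the earlier pictures to see the geometry.

```bash
python3 - <<'E'
import cv2,numpy as np
a=[]
for n in('s4','s5','s6'):
    im=cv2.imread(f'pics/{n}.png')[150:250,190:310];a.append(cv2.resize(im,None,fx=2.2*1,fy=2.2,interpolation=cv2.INTER_CUBIC))
c=cv2.imread('pics/c6.png')[140:270,150:310]
cv2.imwrite('pics/z6.png',np.hstack(a));cv2.imwrite('pics/zc6.png',cv2.resize(c,None,fx=4,fy=4,interpolation=cv2.INTER_CUBIC))
E
```

```text
(no output)
```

View pics/z6.png

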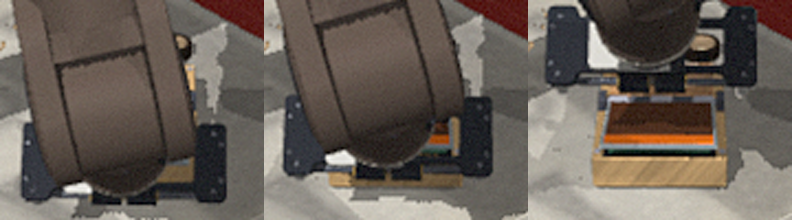

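View pics/zc6.png

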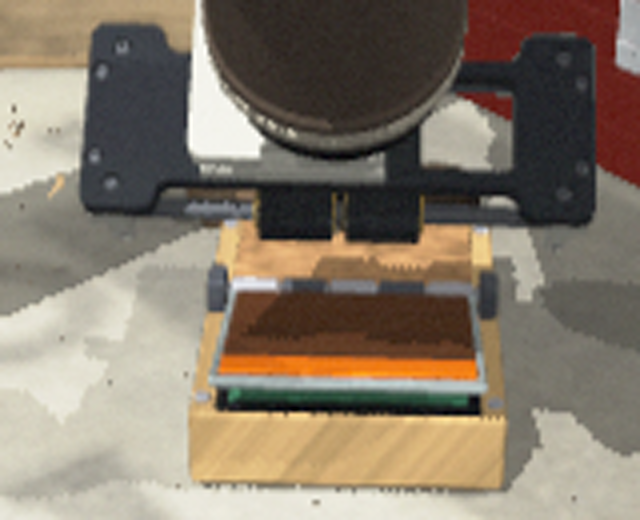

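```bash
python3 - <<'E'
from h import *
o=readout.get_obs();R=o['ee_rot'];p=o['tool_pos']
d=imaging.get_image('scene');im=d['pixels'][:,:,::-1].copy();k,D=K(d);E=np.linalg.inv(d['extrinsics'])
P=pts(d)
def pr(t):
    w=p+R@np.array(t);c=E[:3,:3]@w+E[:3,3];uv,_=cv2.projectPoints(np.array([[c[0],-c[1],-c[2]]]),np.zeros(3),np.zeros(3),k,D);return uv.ravel()
for t in ([0,0,0],[-.0188,0,0],[-.066,0,0],[-.066,.095,0],[-.066,-.095,0],[0,.019,.0095],[0,-.019,.0095],[0,.019,-.0095]):
    print(t,pr(t).round(1))
# tool-frame points from scene depth
T=(P-p)@R
k2=(np.abs(T[...,1])<.1)&(T[...,0]>-.15)&(T[...,0]<.03)&(abs(T[...,2])<.1)&(d['depth']>0)
for x0 in np.arange(-.15,.03,.01):
    m=k2&(T[...,0]>=x0)&(T[...,0]<x0+.01)&(P[...,2]>.1)
    if m.sum():print(round(x0,3),m.sum(),'y',np.percentile(T[m][:,1],[0,50,100]).round(3),'z',np.percentile(T[m][:,2],[0,50,100]).round(3))
c=im[140:270,150:310];c=cv2.resize(c,None,fx=4,fy=4,interpolation=cv2.INTER_CUBIC)
for t in ([0,0,0],[-.066,0,0],[0,.019,.0095],[0,-.019,.0095]):
    u=(pr(t)-[150,140])*4;cv2.circle(c,tuple(int(a) for a in u),3,(0,255,0),-1)
cv2.imwrite('pics/zc7.png',c)
dw=imaging.get_image('wrist');T=np.eye(4)
dw['extrinsics']=dw['tool_from_camera'];Q=pts(dw)
for (u,v) in [(190,222),(190,260),(190,300),(325,260),(258,230),(258,240),(262,260),(258,290),(60,260)]:print(u,v,Q[v,u].round(3))
E
```

```text
[0, 0, 0] [236.1 197.4]
[-0.0188, 0, 0] [236.  194.1]
[-0.066, 0, 0] [235.6 185.1]
[-0.066, 0.095, 0] [294.4 186.7]
[-0.066, -0.095, 0] [176.8 183.5]
[0, 0.019, 0.0095] [246.9 202.9]
[0, -0.019, 0.0095] [225.  202.3]
[0, 0.019, -0.0095] [247.2 192.5]
-0.15 117 y [-0.05  -0.021  0.016] z [0.016 0.023 0.025]
-0.14 2467 y [-0.096  0.002  0.094] z [-0.038  0.006  0.037]
-0.13 198 y [-0.094  0.019  0.093] z [-0.021  0.025  0.037]
-0.12 526 y [-0.093  0.004  0.092] z [-0.005  0.028  0.036]
-0.11 343 y [-0.087  0.005  0.085] z [-0.025  0.029  0.036]
-0.1 35 y [-0.087 -0.005  0.085] z [0.028 0.035 0.036]
-0.08 2 y [-0.002 -0.002 -0.002] z [0.007 0.008 0.009]
-0.07 4 y [-0.002 -0.001 -0.001] z [0.005 0.006 0.009]
-0.04 2 y [-0.003 -0.002 -0.001] z [0.009 0.009 0.009]
-0.03 3 y [-0.005 -0.003 -0.001] z [0.008 0.008 0.01 ]
190 222 [-0.102 -0.02  -0.036]
190 260 [-0.117 -0.018 -0.032]
190 300 [-0.117 -0.018 -0.022]
325 260 [-0.118  0.013 -0.033]
258 230 [-0.038 -0.002 -0.01 ]
258 240 [-0.04  -0.002 -0.005]
262 260 [-0.111 -0.001 -0.029]
258 290 [ 0.016 -0.002  0.055]
60 260 [-0.111 -0.052 -0.029]
```

View pics/zc7.png

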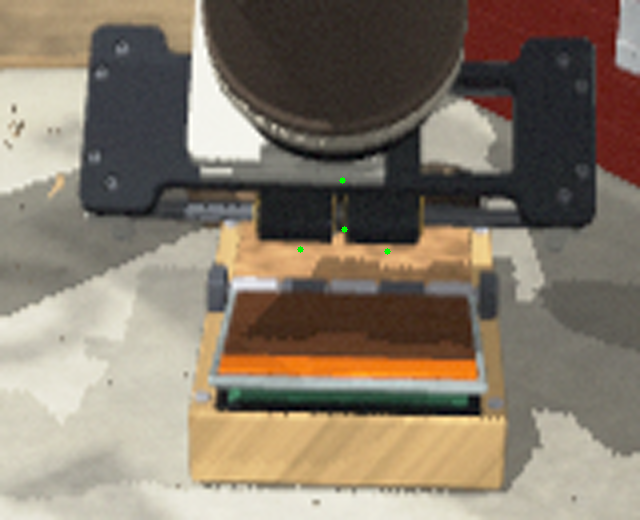

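```bash
python3 - <<'E'
from h import *
d=dict(np.load('/tmp/wrist0.npz'));d['extrinsics']=d['tool_from_camera'];Q=pts(d)
m=(Q[...,0]>-.1)&(Q[...,0]<.02)&(abs(Q[...,1])<.08)&(abs(Q[...,2])<.04)&(d['depth']>0)
for x0 in np.arange(-.1,.02,.008):
    for sg in(1,-1):
        k=m&(Q[...,0]>=x0)&(Q[...,0]<x0+.008)&(Q[...,1]*sg>0)
        if k.sum():a=Q[k];print(round(x0,3),sg,k.sum(),'y',a[:,1].min().round(3),a[:,1].max().round(3),'z',a[:,2].min().round(3),a[:,2].max().round(3))
c=d['pixels'][200:330,60:460,::-1];cv2.imwrite('pics/w0z.png',cv2.resize(c,None,fx=2,fy=2))
E
```

```text
-0.1 1 631 y 0.048 0.074 z -0.038 0.021
-0.1 -1 683 y -0.074 -0.047 z -0.038 -0.005
-0.092 1 348 y 0.048 0.051 z -0.016 -0.001
-0.092 -1 365 y -0.05 -0.047 z -0.016 0.001
-0.084 1 266 y 0.048 0.049 z -0.011 0.005
-0.084 -1 321 y -0.048 -0.047 z -0.011 0.006
-0.076 1 381 y 0.046 0.049 z -0.006 0.007
-0.076 -1 407 y -0.048 -0.045 z -0.007 0.008
-0.068 1 156 y 0.046 0.064 z -0.014 0.008
-0.068 -1 151 y -0.063 -0.045 z -0.014 0.008
-0.06 1 353 y 0.046 0.064 z -0.014 0.008
-0.06 -1 359 y -0.063 -0.045 z -0.014 0.008
-0.052 1 315 y 0.046 0.063 z -0.014 0.007
-0.052 -1 311 y -0.062 -0.045 z -0.014 0.008
-0.044 1 258 y 0.046 0.063 z -0.013 -0.003
-0.044 -1 264 y -0.062 -0.045 z -0.014 -0.003
-0.036 1 183 y 0.046 0.057 z -0.013 0.0
-0.036 -1 191 y -0.057 -0.045 z -0.013 0.0
-0.028 1 1 y 0.047 0.047 z -0.002 -0.002
-0.028 -1 2 y -0.047 -0.046 z -0.011 -0.01
```

View pics/w0z.png

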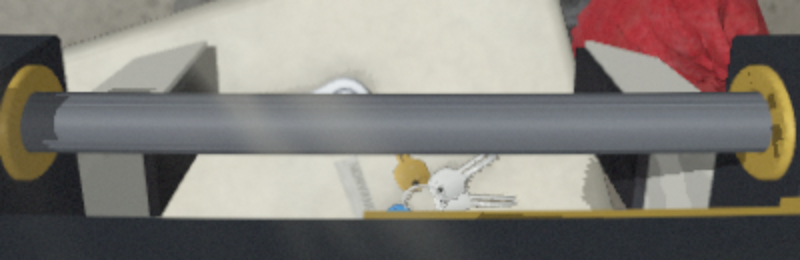

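The depth readings show the physical finger ends about 25 mm short of the reported TCP. That fits both slips, so I'll allow for it and reach about 22 mm past the lip.

```bash
sed -i 's/return C-.005\*nf/return C-.0115*nf+.025*df/; s/s=.018,rho=.112/s=.022,rho=.108/' h.py
python3 - <<'E'
from h import *
print(tcp(13.5,45)); l,z=tcp(13.5,45)
print(cmd(-.0794,.165,45),cmd(-.18,.13,45),cmd(-.18,.028,45),cmd(l,.028,45))
E
```

```text
[-0.10177269  0.04053741]
([0.1, -0.0, 0.2], [0.14, 0.13, 3.46]) ([0.1, -0.0, 0.2], [-5.81, -7.98, -0.04]) ([0.1, -0.0, 0.2], [-5.81, -7.98, -10.24]) ([0.1, -0.0, 0.2], [-1.18, -1.67, -10.24])
```

Call:
{"fn": "drive_tool", "kwargs": {
  "series": [0,0,0,-3,-4,0,0,0,0,0,-5.8,-8,0,0,0,0,0,-5.8,-8,-4,0,0,0,0,-5.8,-8,-8,0,0,0,0,-5.8,-8,-10.2,0,0,0,0,-5.8,-8,-10.2,0,0,0,0,-4,-5.5,-10.2,0,0,0,0,-2.5,-3.5,-10.2,0,0,0,0,-1.2,-1.7,-10.2,0,0,0,0,-1.2,-1.7,-10.2,0]
}}

```text
time_s: 7.58
tool_pos: [0.4703, -0.121, 0.0302]
ee_rot: [[0.418, 0.807, -0.416], [0.572, -0.59, -0.57], [-0.706, 0.001, -0.708]]
force: [0.2, 1.0, -0.5]
gripper_width: 0.009
```

```bash
python3 - <<'E'
from h import *
st();leaf('w8.png')
plan([(t,45) for t in range(13,45,5)])
E
```

```text
t 7.5833 p [ 0.4703 -0.121   0.0302] l,w,z -0.0976 0.0011 0.0302 x 0.71 0.0 -0.71 yf -1.0 F(e,f,z) 0.94 0.39 -0.5 q [ 26.  39.  23. 128. -75.  62.  74.] g 0.00873528156402837
[(10, np.float64(0.181), np.float64(0.001)), (28, np.float64(0.071), np.float64(0.048)), (46, np.float64(0.046), np.float64(0.048)), (64, np.float64(0.024), np.float64(0.049)), (82, np.float64(-0.008), np.float64(0.058)), (100, np.float64(-0.033), np.float64(0.066)), (118, np.float64(-0.051), np.float64(0.07)), (136, np.float64(-0.067), np.float64(0.073)), (154, np.float64(-0.081), np.float64(0.076)), (172, np.float64(-0.094), np.float64(0.078)), (190, np.float64(-0.106), np.float64(0.081)), (208, np.float64(-0.115), np.float64(0.082))]
13 45 (np.float64(-0.102), np.float64(0.0394)) ([0.0, 0.1, -0.0], [-0.08, -0.21, 0.94])
18 45 (np.float64(-0.0992), np.float64(0.0504)) ([0.0, 0.1, -0.0], [0.08, 0.02, 2.04])
23 45 (np.float64(-0.0953), np.float64(0.0611)) ([0.0, 0.1, -0.0], [0.31, 0.33, 3.1])
28 45 (np.float64(-0.0906), np.float64(0.0714)) ([0.0, 0.1, -0.0], [0.59, 0.71, 4.13])
33 45 (np.float64(-0.085), np.float64(0.0813)) ([0.0, 0.1, -0.0], [0.92, 1.16, 5.12])
38 45 (np.float64(-0.0786), np.float64(0.0906)) ([0.0, 0.1, -0.0], [1.3, 1.68, 6.05])
43 45 (np.float64(-0.0713), np.float64(0.0993)) ([0.0, 0.1, -0.0], [1.73, 2.26, 6.93])
```

View pics/w8.png

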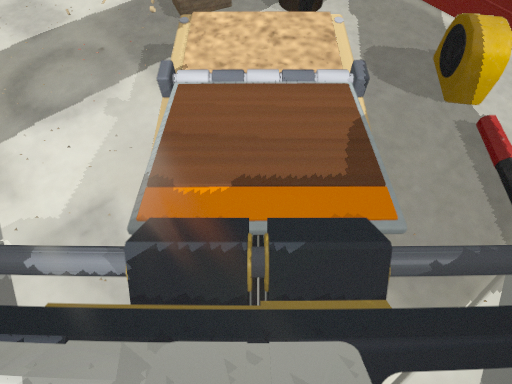

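Call:
{"fn": "drive_tool", "kwargs": {
  "series": [0,0,0,0,-0.1,1,0,0,0,0,0,0,1.5,0,0,0,0,0.1,0,2,0,0,0,0,0.2,0.2,2.5,0,0,0,0,0.3,0.3,3.1,0,0,0,0,0.4,0.5,3.6,0,0,0,0,0.6,0.7,4.1,0,0,0,0,0.7,0.9,4.6,0,0,0,0,0.9,1.2,5.1,0,0,0,0,0.9,1.2,5.1,0]
}}

```text
time_s: 8.47
tool_pos: [0.4791, -0.1104, 0.0821]
ee_rot: [[0.42, 0.807, -0.415], [0.571, -0.59, -0.571], [-0.706, 0.003, -0.708]]
force: [0.8, 1.1, 0.9]
gripper_width: 0.004
```

```bash
python3 - <<'E'
from h import *
st();leaf('w9.png')
plan([(t,45) for t in range(33,75,5)])
E
```

```text
t 8.4667 p [ 0.4791 -0.1104  0.0821] l,w,z -0.0838 0.0004 0.0821 x 0.71 -0.0 -0.71 yf -1.0 F(e,f,z) 1.31 0.0 0.9 q [ 22.  32.  25. 127. -71.  63.  66.] g 0.00435943960993286
[(10, np.float64(0.287), np.float64(-0.0)), (28, np.float64(0.242), np.float64(0.0)), (46, np.float64(0.202), np.float64(0.001)), (64, np.float64(0.168), np.float64(0.0)), (82, np.float64(0.079), np.float64(0.049)), (100, np.float64(0.054), np.float64(0.049)), (118, np.float64(0.032), np.float64(0.049)), (136, np.float64(0.002), np.float64(0.061)), (154, np.float64(-0.031), np.float64(0.08)), (172, np.float64(-0.059), np.float64(0.099)), (190, np.float64(-0.079), np.float64(0.112)), (208, np.float64(-0.096), np.float64(0.122))]
33 45 (np.float64(-0.085), np.float64(0.0813)) ([0.0, 0.2, -0.1], [-0.01, -0.11, -0.05])
38 45 (np.float64(-0.0786), np.float64(0.0906)) ([0.0, 0.2, -0.1], [0.37, 0.41, 0.89])
43 45 (np.float64(-0.0713), np.float64(0.0993)) ([0.0, 0.2, -0.1], [0.8, 0.99, 1.76])
48 45 (np.float64(-0.0642), np.float64(0.1066)) ([0.0, 0.2, -0.1], [1.22, 1.57, 2.49])
53 45 (np.float64(-0.057), np.float64(0.1127)) ([0.0, 0.2, -0.1], [1.64, 2.14, 3.1])
58 45 (np.float64(-0.0494), np.float64(0.1182)) ([0.0, 0.2, -0.1], [2.09, 2.76, 3.65])
63 45 (np.float64(-0.0413), np.float64(0.123)) ([0.0, 0.2, -0.1], [2.57, 3.42, 4.13])
68 45 (np.float64(-0.0328), np.float64(0.1271)) ([0.0, 0.2, -0.1], [3.08, 4.1, 4.54])
73 45 (np.float64(-0.0239), np.float64(0.1304)) ([0.0, 0.2, -0.1], [3.6, 4.81, 4.87])
```

View pics/w9.png

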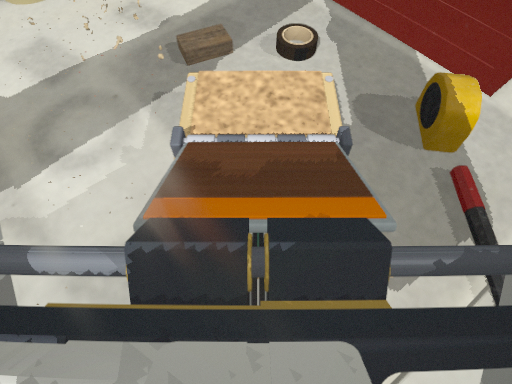

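The wrist view shows the leaf turned to about 32°, with the orange lip at (260,207), exactly as planned. I'll continue.

Call:
{"fn": "drive_tool", "kwargs": {
  "series": [0,0,0,0.2,0.2,0.5,0,0,0,0,0.4,0.4,0.9,0,0,0,0,0.6,0.7,1.3,0,0,0,0,0.8,1,1.8,0,0,0,0,1.2,1.6,2.5,0,0,0,0,1.6,2.1,3.1,0,0,0,0,2.1,2.8,3.7,0,0,0,0,2.6,3.4,4.1,0,0,0,0,3.1,4.1,4.5,0,0,0,0,3.1,4.1,4.5,0]
}}

```text
time_s: 9.35
tool_pos: [0.511, -0.0675, 0.1279]
ee_rot: [[0.419, 0.809, -0.413], [0.572, -0.588, -0.572], [-0.705, 0.004, -0.709]]
force: [0.1, 0.1, -0.3]
gripper_width: 0.005
```

```bash
python3 - <<'E'
from h import *
st();leaf('w10.png');snap('scene','c10.png')
plan([(t,45+(t-65)*.35) for t in range(70,135,5)])
c=cv2.imread('pics/c10.png')[110:290,130:350];cv2.imwrite('pics/c10z.png',cv2.resize(c,None,fx=3,fy=3,interpolation=cv2.INTER_CUBIC))
E
```

```text
t 9.35 p [ 0.511  -0.0675  0.1279] l,w,z -0.0304 -0.0 0.1279 x 0.71 0.0 -0.71 yf -1.0 F(e,f,z) 0.12 -0.05 -0.28 q [ 15.  26.  24. 126. -71.  61.  56.] g 0.00517532829817637
[(10, np.float64(0.417), np.float64(0.003)), (28, np.float64(0.371), np.float64(-0.001)), (46, np.float64(0.322), np.float64(0.001)), (64, np.float64(0.281), np.float64(0.001)), (82, np.float64(0.242), np.float64(0.001)), (100, np.float64(0.207), np.float64(0.002)), (118, np.float64(0.176), np.float64(0.001)), (136, np.float64(0.147), np.float64(0.0)), (154, np.float64(0.083), np.float64(0.048)), (172, np.float64(0.06), np.float64(0.049)), (190, np.float64(0.041), np.float64(0.048)), (208, np.float64(-0.046), np.float64(0.174))]
70 46.75 (np.float64(-0.0301), np.float64(0.1282)) ([-1.4, 1.2, -0.2], [0.12, 0.15, 0.13])
75 48.5 (np.float64(-0.0219), np.float64(0.131)) ([-2.8, 2.3, -0.2], [0.6, 0.81, 0.4])
80 50.25 (np.float64(-0.0136), np.float64(0.1329)) ([-4.2, 3.3, -0.2], [1.09, 1.48, 0.6])
85 52.0 (np.float64(-0.0051), np.float64(0.1341)) ([-5.6, 4.3, -0.2], [1.6, 2.17, 0.72])
90 53.75 (np.float64(0.0035), np.float64(0.1345)) ([-7.0, 5.4, -0.2], [2.1, 2.86, 0.76])
95 55.5 (np.float64(0.0121), np.float64(0.1341)) ([-8.5, 6.4, -0.2], [2.61, 3.55, 0.72])
100 57.25 (np.float64(0.0206), np.float64(0.133)) ([-9.9, 7.4, -0.2], [3.12, 4.24, 0.6])
105 59.0 (np.float64(0.029), np.float64(0.131)) ([-11.3, 8.5, -0.2], [3.61, 4.92, 0.4])
110 60.75 (np.float64(0.0372), np.float64(0.1282)) ([-12.7, 9.5, -0.2], [4.1, 5.58, 0.13])
115 62.5 (np.float64(0.0452), np.float64(0.1247)) ([-14.1, 10.5, -0.2], [4.57, 6.22, -0.22])
120 64.25 (np.float64(0.0528), np.float64(0.1205)) ([-15.5, 11.6, -0.2], [5.02, 6.83, -0.64])
125 66.0 (np.float64(0.06), np.float64(0.1156)) ([-16.9, 12.6, -0.2], [5.44, 7.41, -1.14])
130 67.75 (np.float64(0.0667), np.float64(0.11)) ([-18.4, 13.6, -0.2], [5.84, 7.96, -1.69])
```

View pics/w10.png

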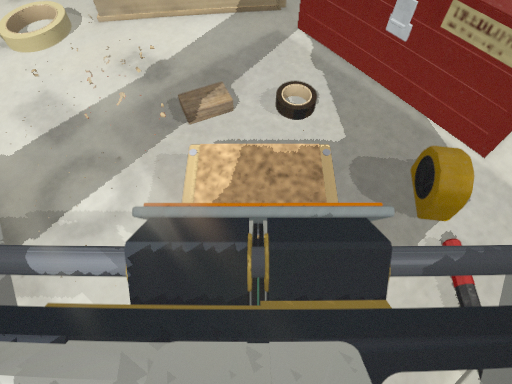

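View pics/c10z.png

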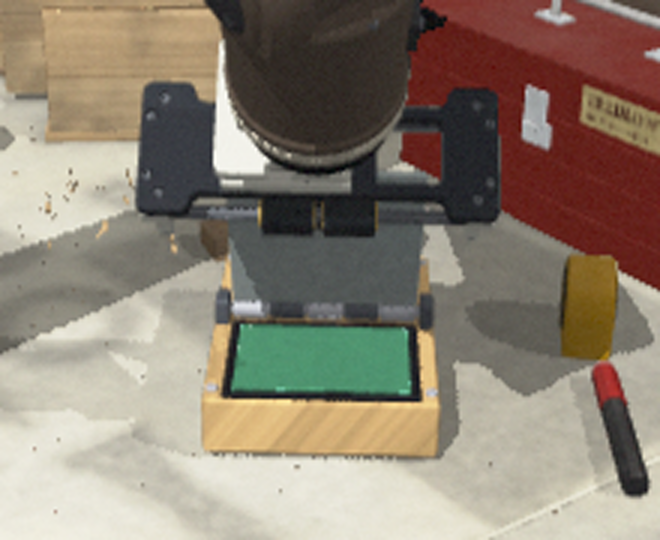

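The leaf is at about 70°, and the green lower leaf is lying flat (scene crop, about (320,358)). I'll go on over the top with a gradual tilt.

Call:
{"fn": "drive_tool", "kwargs": {
  "series": [-2.8,2.3,0,0.6,0.8,0.4,0,-4.2,3.3,0,1.1,1.5,0.6,0,-5.6,4.3,0,1.6,2.2,0.7,0,-7,5.4,0,2.1,2.9,0.8,0,-8.5,6.4,0,2.6,3.6,0.7,0,-9.9,7.4,0,3.1,4.2,0.6,0,-11.3,8.5,0,3.6,4.9,0.4,0,-12.7,9.5,0,4.1,5.6,0.1,0,-14.1,10.5,0,4.6,6.2,-0.2,0,-15.5,11.6,0,5,6.8,-0.6,0,-16.9,12.6,0,5.4,7.4,-1.1,0,-16.9,12.6,0,5.4,7.4,-1.1,0]
}}

```text
time_s: 10.45
tool_pos: [0.5646, 0.0077, 0.1153]
ee_rot: [[0.236, 0.811, -0.536], [0.33, -0.586, -0.74], [-0.914, -0.002, -0.406]]
force: [0.5, 0.2, -0.1]
gripper_width: 0.001
```

```bash
python3 - <<'E'
from h import *
st();leaf('w11.png');snap('scene','c11.png')
plan([(t,66+(t-125)*.1) for t in range(125,186,5)])
c=cv2.imread('pics/c11.png')[110:290,130:350];cv2.imwrite('pics/c11z.png',cv2.resize(c,None,fx=3,fy=3,interpolation=cv2.INTER_CUBIC))
E
```

```text
t 10.45 p [0.5646 0.0077 0.1153] l,w,z 0.0619 0.0013 0.1153 x 0.41 0.0 -0.91 yf -1.0 F(e,f,z) 0.44 -0.24 -0.09 q [-13.  22.  29. 119. -50.  44.  15.] g 0.00126238080897204
[(10, np.float64(0.3), np.float64(0.001)), (28, np.float64(0.278), np.float64(-0.001)), (46, np.float64(0.256), np.float64(0.001)), (64, np.float64(0.234), np.float64(0.001)), (82, np.float64(0.214), np.float64(0.001)), (100, np.float64(0.195), np.float64(0.001)), (118, np.float64(0.175), np.float64(0.001)), (136, np.float64(0.157), np.float64(0.0)), (154, np.float64(0.138), np.float64(0.002)), (172, np.float64(0.12), np.float64(0.0)), (190, np.float64(0.073), np.float64(0.162)), (208, np.float64(0.066), np.float64(0.153))]
125 66.0 (np.float64(0.06), np.float64(0.1156)) ([-0.1, -0.1, -0.2], [0.09, -0.0, 0.01])
130 66.5 (np.float64(0.0673), np.float64(0.11)) ([-0.5, 0.2, -0.2], [0.52, 0.59, -0.55])
135 67.0 (np.float64(0.0741), np.float64(0.1038)) ([-0.9, 0.5, -0.2], [0.93, 1.14, -1.18])
140 67.5 (np.float64(0.0804), np.float64(0.097)) ([-1.3, 0.8, -0.2], [1.3, 1.64, -1.86])
145 68.0 (np.float64(0.086), np.float64(0.0896)) ([-1.7, 1.1, -0.2], [1.63, 2.1, -2.59])
150 68.5 (np.float64(0.091), np.float64(0.0818)) ([-2.1, 1.4, -0.2], [1.92, 2.5, -3.38])
155 69.0 (np.float64(0.0953), np.float64(0.0735)) ([-2.5, 1.7, -0.2], [2.18, 2.84, -4.2])
160 69.5 (np.float64(0.0988), np.float64(0.0649)) ([-2.9, 2.0, -0.2], [2.38, 3.13, -5.07])
165 70.0 (np.float64(0.1015), np.float64(0.056)) ([-3.3, 2.3, -0.2], [2.55, 3.35, -5.96])
170 70.5 (np.float64(0.1035), np.float64(0.0468)) ([-3.7, 2.6, -0.2], [2.66, 3.51, -6.87])
175 71.0 (np.float64(0.1047), np.float64(0.0375)) ([-4.1, 2.9, -0.2], [2.73, 3.6, -7.8])
180 71.5 (np.float64(0.105), np.float64(0.0281)) ([-4.5, 3.2, -0.2], [2.75, 3.63, -8.74])
185 72.0 (np.float64(0.1046), np.float64(0.0187)) ([-4.9, 3.5, -0.2], [2.73, 3.59, -9.68])
```

View pics/w11.png

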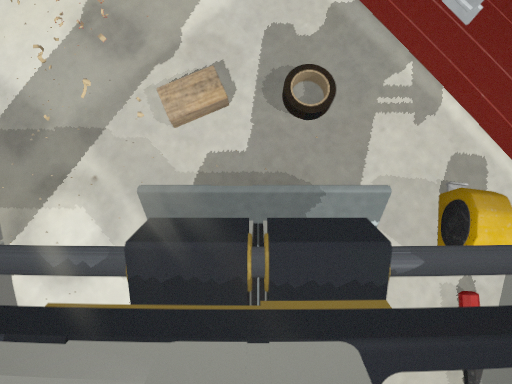

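View pics/c11z.png

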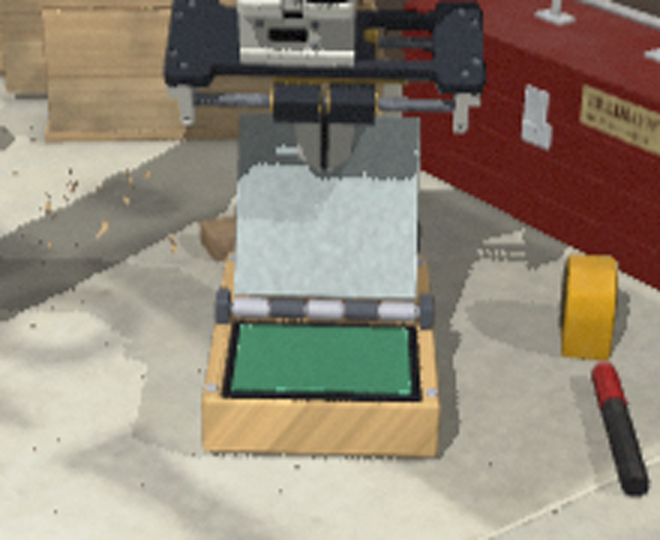

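The leaf is past upright at about 125°, its back showing at scene crop (330,220). The lower leaf stays flat. I'll continue down.

Call:
{"fn": "drive_tool", "kwargs": {
  "series": [-0.5,0.2,0,0.5,0.6,-0.5,0,-0.9,0.5,0,0.9,1.1,-1.2,0,-1.3,0.8,0,1.3,1.6,-1.9,0,-1.7,1.1,0,1.6,2.1,-2.6,0,-2.1,1.4,0,1.9,2.5,-3.4,0,-2.5,1.7,0,2.2,2.8,-4.2,0,-2.9,2,0,2.4,3.1,-5.1,0,-3.3,2.3,0,2.5,3.3,-6,0,-3.7,2.6,0,2.7,3.5,-6.9,0,-3.7,2.6,0,2.7,3.5,-6.9,0]
}}

```text
time_s: 11.38
tool_pos: [0.5899, 0.0414, 0.0445]
ee_rot: [[0.193, 0.81, -0.554], [0.27, -0.587, -0.763], [-0.943, -0.003, -0.332]]
force: [0.4, -0.2, -0.7]
gripper_width: 0.004
```

```bash
python3 - <<'E'
from h import *
st();leaf('w12.png');d=snap('scene','c12.png')
P=pts(d);Q=P-S;l=Q@e;w=Q@f
for a in np.arange(.005,.14,.01):
    m=(abs(l-a)<.005)&(abs(abs(w)-.05)<.007);
    if m.sum():print(round(a,3),m.sum(),np.median(P[m][:,2]).round(4))
c=cv2.imread('pics/c12.png')[110:290,130:350];cv2.imwrite('pics/c12z.png',cv2.resize(c,None,fx=3,fy=3,interpolation=cv2.INTER_CUBIC))
E
```

```text
t 11.3833 p [0.5899 0.0414 0.0445] l,w,z 0.104 0.0008 0.0445 x 0.33 0.0 -0.94 yf -1.0 F(e,f,z) 0.06 -0.41 -0.65 q [-18.  30.  26. 117. -53.  37.  12.] g 0.004370661663627275
[(10, np.float64(0.27), np.float64(0.001)), (28, np.float64(0.254), np.float64(0.001)), (46, np.float64(0.24), np.float64(0.001)), (64, np.float64(0.225), np.float64(0.001)), (82, np.float64(0.211), np.float64(-0.0)), (100, np.float64(0.196), np.float64(0.0)), (118, np.float64(0.182), np.float64(0.001)), (136, np.float64(0.168), np.float64(0.001)), (154, np.float64(0.155), np.float64(0.0)), (172, np.float64(0.141), np.float64(0.001)), (190, np.float64(0.121), np.float64(0.07)), (208, np.float64(0.111), np.float64(0.07))]
0.005 56 0.0602
0.015 55 0.0578
0.025 65 0.0595
0.035 186 0.1632
0.045 127 0.1397
0.055 67 0.0633
0.065 54 0.0643
0.075 62 0.1198
0.085 60 0.0666
0.095 62 0.0688
0.105 37 0.0687
0.115 33 0.0698
0.125 29 0.0709
0.135 8 0.0717
```

View pics/c12z.png

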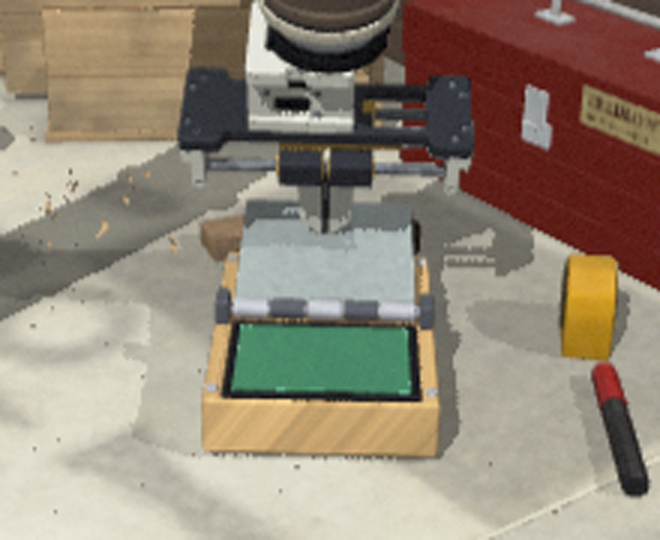

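The leaf is at about 173°, and the back's height falls as expected. Now I'll press gently.

Call:
{"fn": "drive_tool", "kwargs": {
  "series": [0,0,0,0,0,-0.4,0,0,0,0,0,0,-0.8,0,0,0,0,0,0,-1.1,0,0,0,0,0,0,-1.3,0,0,0,0,0,0,-1.3,0,0,0,0,0,0,-1.3,0]
}}

```text
time_s: 11.98
tool_pos: [0.5903, 0.0402, 0.033]
ee_rot: [[0.195, 0.809, -0.555], [0.27, -0.588, -0.762], [-0.943, -0.001, -0.333]]
force: [0.1, 0.1, 1.7]
gripper_width: 0.007
```

```bash
cat >> h.py <<'E'
def back(fn):
    d=snap('scene',fn);P=pts(d);Q=P-S;l=Q@e;w=Q@f
    m=(l>.02)&(l<.128)&(abs(w)<.057)&(P[...,2]<.08)&(P[...,2]>.04);hz=P[m][:,2];ll=l[m]
    for _ in range(4):
        c=np.polyfit(ll,hz,1);k=abs(np.polyval(c,ll)-hz)<.003;ll,hz=ll[k],hz[k]
    print('back slope rad',c[0].round(4),'z at hinge',c[1].round(4),len(ll))
E
python3 - <<'E'
from h import *
st();back('c13.png')
E
```

```text
t 11.9833 p [0.5903 0.0402 0.033 ] l,w,z 0.1033 -0.0003 0.033 x 0.33 0.0 -0.94 yf -1.0 F(e,f,z) 0.14 0.01 1.72 q [-17.  31.  25. 118. -55.  36.  14.] g 0.0068173498023718394
back slope rad 0.0024 z at hinge 0.0556 1119
```

Call:
{"fn": "drive_tool", "kwargs": {
  "series": [0,0,0,0,0,-0.2,0,0,0,0,0,0,-0.4,0,0,0,0,0,0,-0.5,0,0,0,0,0,0,-0.5,0]
}}

```text
time_s: 12.37
tool_pos: [0.5909, 0.0403, 0.031]
ee_rot: [[0.198, 0.809, -0.554], [0.273, -0.588, -0.761], [-0.942, -0.001, -0.337]]
force: [-14.2, -3.5, 38.2]
gripper_width: 0.01
```

```bash
python3 - <<'E'
from h import *
st();back('c14.png')
E
```

```text
t 12.3667 p [0.5909 0.0403 0.031 ] l,w,z 0.1038 -0.0007 0.031 x 0.34 0.0 -0.94 yf -1.0 F(e,f,z) -11.16 9.38 38.25 q [-16.  31.  25. 118. -56.  36.  15.] g 0.010262892765894677
back slope rad -0.0007 z at hinge 0.0555 1102
```

It is against its stop at 38 N. I'll lift off straight up.

Call:
{"fn": "drive_tool", "kwargs": {
  "series": [0,0,0,0,0,0.5,0,0,0,0,0,0,1.5,0,0,0,0,0,0,4,0,0,0,0,0,0,8,0,0,0,0,0,0,12,0,0,0,0,0,0,15,0,0,0,0,-4,0,15,0,0,0,0,-8,3,15,0,0,0,0,-10,6,15,0,0,0,0,-10,6,15,0,0,0,0,-10,6,15,0,0,0,0,-10,6,15,0]
}}

```text
time_s: 13.42
tool_pos: [0.4911, 0.1006, 0.1813]
ee_rot: [[0.198, 0.809, -0.553], [0.273, -0.587, -0.762], [-0.941, -0.0, -0.338]]
force: [0.6, -0.4, -0.1]
gripper_width: 0.006
```

```bash
python3 - <<'E'
from h import *
st();back('c15.png');snap('wrist','w15.png')
d=snap('side','d15.png')
for n in('scene','side'):
    d=snap(n,'x.png');P=pts(d);Q=P-S;l=Q@e;w=Q@f
    m=(l<-.02)&(l>-.09)&(abs(w)<.05)&(P[...,2]<.08);c=np.polyfit(l[m],P[m][:,2],1);print('lower',c.round(4))
    R=np.linalg.norm(Q[...,:2],axis=2);mm=((P[...,2]>.008)&(R<.3)).astype(np.uint8)
    nn,L,s,_=cv2.connectedComponentsWithStats(mm)
    for i in range(1,nn):
        if s[i,4]>60:
            a=P[L==i];rc=cv2.minAreaRect(a[:,:2].astype(np.float32));print(np.round(rc[0],3),np.round(rc[1],3),round(rc[2],1),a[:,2].max().round(3))
E
```

```text
t 13.4167 p [0.4911 0.1006 0.1813] l,w,z 0.0934 0.1155 0.1813 x 0.34 0.0 -0.94 yf -1.0 F(e,f,z) -0.0 -0.69 -0.1 q [-38.   8.  36. 123. -30.  42. -18.] g 0.006164760104567838
back slope rad 0.0003 z at hinge 0.0557 1281
lower [0.251  0.0612]
[0.449 0.041] [0.135 0.19 ] 54.1 0.448
[ 0.79  -0.049] [0.233 0.116] 58.5 0.15
[0.556 0.013] [0.323 0.17 ] 54.9 0.065
[ 0.648 -0.201] [0.132 0.017] 53.9 0.019
lower [0.1961 0.0597]
[0.432 0.017] [0.189 0.189] 56.8 0.542
[ 0.811 -0.012] [0.027 0.2  ] 5.5 0.152
[0.561 0.007] [0.328 0.171] 58.9 0.065
[ 0.707 -0.107] [0.054 0.037] 52.2 0.065
[ 0.647 -0.2  ] [0.13  0.017] 54.3 0.022
```

View pics/c15.png

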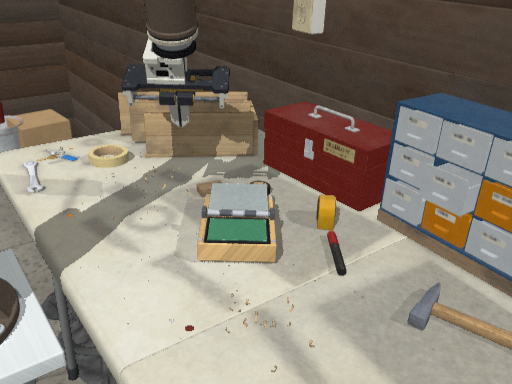

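The scene view shows the upper leaf flat on the cork side (240,200), the green leaf at (238,231) and the bystanders where they were. The lower-leaf fit looks spoiled by outliers, so I'll redo it with a green mask.

```bash
python3 - <<'E'
from h import *
for n in('scene','side'):
    d=snap(n,f'f_{n}.png');P=pts(d);Q=P-S;l=Q@e;w=Q@f;h=cv2.cvtColor(d['pixels'],cv2.COLOR_RGB2HSV)
    m=(l<-.03)&(l>-.09)&(abs(w)<.05)&(h[...,0]>60)&(h[...,0]<90)&(h[...,1]>120)&(P[...,2]>.03)&(P[...,2]<.1)
    m=cv2.erode(m.astype(np.uint8),np.ones((3,3)))>0
    print(n,m.sum(),np.polyfit(l[m],P[m][:,2],1).round(4),np.median(P[m][:,2]).round(4))
st()
E
```

```text
Traceback (most recent call last):
TypeError: expected non-empty vector for x
```

View pics/w15.png

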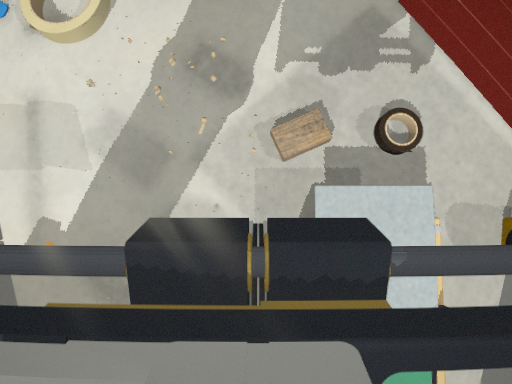

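```bash
python3 - <<'E'
from h import *
d=snap('scene','f_scene.png');P=pts(d);Q=P-S;l=Q@e
print([(v,l[v,238].round(3),P[v,238,2].round(4),d['pixels'][v,238].tolist()) for v in range(216,250,3)])
d=snap('side','f_side.png');P=pts(d);Q=P-S;l=Q@e
print([(v,l[v,250].round(3),P[v,250,2].round(4)) for v in range(196,226,3)])
E
```

```text
[(216, np.float64(0.003), np.float64(0.0454), [108, 99, 89]), (219, np.float64(-0.018), np.float64(0.0511), [62, 116, 87]), (222, np.float64(-0.029), np.float64(0.0511), [71, 134, 102]), (225, np.float64(-0.039), np.float64(0.0502), [72, 136, 102]), (228, np.float64(-0.05), np.float64(0.0501), [72, 135, 102]), (231, np.float64(-0.061), np.float64(0.0502), [70, 134, 101]), (234, np.float64(-0.072), np.float64(0.0504), [70, 133, 100]), (237, np.float64(-0.08), np.float64(0.0494), [71, 132, 101]), (240, np.float64(-0.092), np.float64(0.0502), [47, 80, 63]), (243, np.float64(-0.093), np.float64(0.0445), [101, 85, 62]), (246, np.float64(-0.094), np.float64(0.0391), [190, 157, 107]), (249, np.float64(-0.095), np.float64(0.0331), [193, 159, 107])]
[(196, np.float64(-0.003), np.float64(0.0572)), (199, np.float64(0.003), np.float64(0.0444)), (202, np.float64(-0.019), np.float64(0.0499)), (205, np.float64(-0.034), np.float64(0.0512)), (208, np.float64(-0.046), np.float64(0.0503)), (211, np.float64(-0.059), np.float64(0.0509)), (214, np.float64(-0.071), np.float64(0.0503)), (217, np.float64(-0.084), np.float64(0.0512)), (220, np.float64(-0.094), np.float64(0.0495)), (223, np.float64(-0.094), np.float64(0.0412))]
```

Both leaves are flat and the robot is clear, so I'm handing in.

```bash
python3 -c "
from h import *
ticket.finish_job();st()"
```

```text
the job is handed in; nothing more can be done
the job is handed in; nothing more can be done
```

I turned the upper leaf over the spine with the closed fingertips, pushing only on its grey back, and pressed it flat on the cork side. I backed the arm clear and handed in at about 13.5 s of the 48 s allowed.

**Slips:** Two early lifts slipped past the lip, the second after raising the leaf to about 13°. The fingers end about 25 mm short of the reported TCP. The third try allowed for that and turned the leaf without a slip.

**Last checks:**
- **Upper leaf:** after release its back is level, with a slope of about 0.0003 rad and a height of 55.7 mm (55.5 mm expected).
- **Lower leaf:** it lies flat, with its face at about 50 mm all along.
- **Bystanders:** the marker measured within 1 mm of its start. The tape measure matched in the side view, but in the scene view it merged with another object. I judged the block and tape roll only by eye in the pictures, and they looked unmoved.
- **Pressing force:** the final press read about 38 N vertically at the fingertips (about 41 N in all). That was more than needed and close to the 40 N limit, which is stated for the arm and the gripper's body.

Two scripted checks of the lower leaf failed: one fit was spoiled by outliers, and one colour mask found nothing. I used direct height readings from two cameras instead.

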